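Sort left- and right-hand shelf brackets and a levelling foot into their trays

TASK

Sort the loose rack fittings on the bench into the three trays, each tray being for the kind of part fixed as a sample on the wooden block beside it: both left-hand brackets into one, both right-hand brackets into another, the levelling foot into the third. Stand every part upright as it is now, flat on the tray floor and not on the lip or on another part, and let go of it. Leave the screwdriver and the roll of tape where they are.

Things in the scene. Friction and masses are not known exactly. Their poses are not given: they have to be found in the camera images.
- left_bracket_1: Left-hand steel bracket (1 of 2), 0.12 kg. Base 4 mm thick: leg 64 (x) x 24 (y) mm centred on the origin; toe at its +x end, x 8 to 32 mm, out to +y as far as 46 mm. Upright rib 52 (x) x 8 (y) mm on the middle of the leg, top at 46 mm: grip it from above. From above, rib running away from you, toe at the far end: toe points left. Origin: centre of the leg's underside, z up.
- left_bracket_2: Left-hand steel bracket (2 of 2), 0.12 kg. Base 4 mm thick: leg 64 (x) x 24 (y) mm centred on the origin; toe at its +x end, x 8 to 32 mm, out to +y as far as 46 mm. Upright rib 52 (x) x 8 (y) mm on the middle of the leg, top at 46 mm: grip it from above. From above, rib running away from you, toe at the far end: toe points left. Origin: centre of the leg's underside, z up.
- right_bracket_1: Right-hand steel bracket (1 of 2), 0.12 kg. Base 4 mm thick: leg 64 (x) x 24 (y) mm centred on the origin; toe at its +x end, x 8 to 32 mm, out to -y as far as 46 mm. Upright rib 52 (x) x 8 (y) mm on the middle of the leg, top at 46 mm: grip it from above. From above, rib running away from you, toe at the far end: toe points right. Origin: centre of the leg's underside, z up.
- right_bracket_2: Right-hand steel bracket (2 of 2), 0.12 kg. Base 4 mm thick: leg 64 (x) x 24 (y) mm centred on the origin; toe at its +x end, x 8 to 32 mm, out to -y as far as 46 mm. Upright rib 52 (x) x 8 (y) mm on the middle of the leg, top at 46 mm: grip it from above. From above, rib running away from you, toe at the far end: toe points right. Origin: centre of the leg's underside, z up.
- levelling_foot: Levelling foot standing upright, about 0.08 kg: black plastic disc 50 mm across and 10 mm thick, a steel nut 22 mm across above it (to 16 mm), and a steel threaded stem 13 mm across whose top is 48 mm above the underside: grip the stem from above. Origin: centre of the underside; z up along the stem.
- tray_left: Grey tray for left-hand brackets, fixed: outside 118 (x) x 164 (y) mm, inside 110 x 156, floor 3 mm thick, lip 14 mm high. A left-hand bracket is fixed as a sample on a wooden block (66 x 110, 14 mm high) outside its +x (far) side; sample's top 60 mm above the bench. Origin: centre of the tray's underside, z up.
- tray_right: Grey tray for right-hand brackets, fixed: outside 118 (x) x 164 (y) mm, inside 110 x 156, floor 3 mm thick, lip 14 mm high. A right-hand bracket is fixed as a sample on a wooden block (66 x 110, 14 mm high) outside its +x (far) side; sample's top 60 mm above the bench. Origin: centre of the tray's underside, z up.
- tray_foot: Grey tray for levelling feet, fixed: outside 118 (x) x 164 (y) mm, inside 110 x 156, floor 3 mm thick, lip 14 mm high. A levelling foot is fixed as a sample on a wooden block (66 x 110, 14 mm high) outside its +x (far) side; sample's top 62 mm above the bench. Origin: centre of the tray's underside, z up.
- screwdriver: Bystander: screwdriver lying on the bench, blue handle 95 x 26 x 26 mm to -x, blade 100 mm long to +x; origin on the bench under the front end of the handle. Leave it alone.
- tape_roll: Bystander: brown roll of tape lying flat, 100 mm across, 48 mm high, hole 76 mm; origin: centre of its underside. Leave it alone.
Things that resemble listed ones, but are neither listed nor needed, are in the scene too. What is shaped like the right_bracket_2 but purple is not meant.

How it is judged:
By the outcome, as a careful person would: the job done as asked, in the order asked, and still so for the second after the job is handed in, with the robot touching nothing.
It also fails if it takes over 109 s, if anything falls off the work surface, if the arm or the gripper's body presses on something with over 40 N, if the wrist force passes 120 N, or if a joint passes its speed limit or range.

ROBOT

A 6-joint arm with a two-finger parallel gripper is mounted at the origin on the work surface. World frame = base frame: x ahead of the robot, y to its left, z up, the work surface at z = 0. Lengths are in m, angles in degrees, forces in N, time in s.
With the tool pointing down it reaches from about 0.375 to 0.9 m from the base axis. Payload 3.1 kg.
Tool frame: the origin (TCP) lies midway between the tips of the shut fingers; the grasp point (between the pads) lies 19 mm behind it; x points along the fingers, y is the direction in which the jaws open and shut, and the axes are right-handed (so a half turn about x gives the same grasp; the last joint's range is limited). The gripper opens to 87 mm and grips with 3 to 60 N. Pads are 19 mm wide; open, the fingers measure 117 mm over their backs; the gripper's body (75 mm by 190 mm) begins 51 mm behind the grasp point.
Start: joints at [65.69, 30.224, 82.088, -0, 67.689, -10.227], TCP at [0.152, 0.606, 0.223] pointing down, gripper open.
Joint ranges: [-176.69, 176.69], [-43.24, 126.21], [12.49, 139.97], [-82, 262], [0, 151.66], [-163.58, 163.58]. Speed limits (degrees/s): [159.86, 159.86, 180, 180, 180, 180].

INTERFACE

Orientations are given as a 3x3 rotation matrix whose columns are the frame's x, y, z axes.
In Python, from rig import bot gives the robot as it stands.
- The arm moves only by the tool play_rows, never from a script. Its argument "motion" is a list of rows, each a list of 3 entries, a list of its own where there are three numbers: the shift along the tool's x, y, z in mm, then the turn, a rotation vector about the tool's x, y, z in degrees, then the opening, from 0 (shut) to 1 (fully open). A call has 1 to 8 rows; each row is the pose to reach, as a shift and turn from the pose commanded when the call began, along the tool's axes at that moment; what a row does not reach only later rows make up. A row lasts 1/10 s, in which the tool goes at most 50 mm and 8.59 degrees, less where a joint would pass 70% of its speed; a pose out of reach is approached as far as the arm can. A call with a gripper value outside its range is refused whole. The fingers move at their own pace and stop on an object; the grip force is fixed at half the most. Time passes only in rows, so rows that repeat a pose let the fingers close. It gives the time, the measured TCP pose, the force and the opening at its end, in the units of the state.
- bot.read_state(): the state, without advancing time (a new reading comes with each control period).
- bot.capture(name): name is "scene" or "top" or "wrist"; returns a dict with "img" (420x560x3 uint8, blue, green, red), "mtx" (3x3 intrinsics, pixels), "k1" (the pictures are not rectified: a ray, as slopes to the right and down, at radius r is drawn at 1 + k1 r^2 times it, then the intrinsics apply), "rvec" (rotation vector, rad) and "tvec" (3), from world to camera coordinates, as OpenCV has them. Camera axes: x right, y down, z forward; pixel columns grow to the right and rows downward; lengths in m; the calibration is good to about 2 mm. A picture is of the moment at which its call begins. There is no depth.
- bot.hand_in(): hands the job in, once; it reports no verdict.
The state is a dict: "time_s": time; "joint_positions": joint angles; "qvel": joint speeds; "tau": joint torques, N m; "position": TCP position; "tcp_rot": TCP orientation; "force": force on the tool from outside, world axes, zero at the start; "moment": the same for the moment, N m; "opening": opening from 0.0 (shut) to 1.0 (fully open).
Only numpy, scipy, OpenCV 4.12 (cv2) and the standard library are available. Lean on these libraries where they do the work, as an engineer would, in place of code of your own. Each camera call takes 0.05 s, during which the arm holds its last target.

## Working session

There is one attempt and no reset: what is moved stays moved. The work goes in short steps, Python scripts to look and compute and a tool call to move; the robot and the scene stay as the last step left them, time stands still between calls to the robot, and variables do not carry over. Pictures are saved under pics/ and viewed, and the job is handed in when it is done.

Besides the shell and the picture viewer there is one more tool, called after "Emit:" by a JSON object that holds its "op" and its "data". play_rows: Moves the arm, as the interface text tells. Its arguments: {"type":"object","properties":{"motion":{"type":"array"}},"required":["motion"]}

```bash
ls; mkdir -p pics; python3 - <<'E'
from rig import bot
import cv2
for n in ["scene","top","wrist"]:
    c=bot.capture(n); cv2.imwrite(f"pics/{n}0.png",c["img"]); print(n,c["mtx"],c["k1"],c["rvec"],c["tvec"])
print(bot.read_state())
E
```

```text
pics
scene [[379.7449376    0.         286.48952149]
 [  0.         379.7449376  208.22231533]
 [  0.           0.           1.        ]] -0.04678404023253292 [ 2.1738205   0.76531243 -0.34762905] [-0.39871929 -0.16942575  1.31914543]
top [[504.81871135   0.         274.95053375]
 [  0.         504.81871135 211.16331834]
 [  0.           0.           1.        ]] 0.04387275717360895 [ 2.15088681 -2.17530538  0.12767167] [0.01411513 0.48569024 1.31248118]
wrist [[313.91554347   0.         283.206383  ]
 [  0.         313.91554347 207.66349783]
 [  0.           0.           1.        ]] -0.0036907637949521103 [-2.29672138 -1.79471334 -0.24452511] [-0.62455249 -0.0328964   0.39015116]
{'time_s': 0.15, 'joint_positions': array([ 6.56898251e+01,  3.02679318e+01,  8.21397789e+01, -7.17033694e-04,
        6.76887867e+01, -1.02272301e+01]), 'qvel': array([ 0.00086168, -0.12637844, -0.23253881, -0.07788683, -0.00026738,
        0.01982719]), 'tau': array([ 7.67274669e-04, -4.40432453e+01, -1.76842189e+01,  6.33833930e-02,
        5.52658027e-02, -1.07071569e-04]), 'position': array([0.15181807, 0.6057014 , 0.22178213]), 'tcp_rot': array([[-6.82792354e-04,  2.43321115e-01,  9.69945549e-01],
       [-1.53962501e-03,  9.69944370e-01, -2.43321903e-01],
       [-9.99998582e-01, -1.65949076e-03, -2.87647326e-04]]), 'force': array([ 0.83963141,  0.02951824, -0.65632292]), 'moment': array([ 0.00592631,  0.04843223, -0.02799402]), 'opening': 1.0018571551385216}
```

View pics/top0.png

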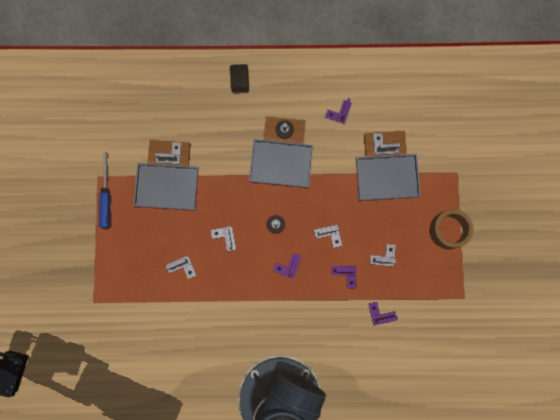

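View pics/scene0.png

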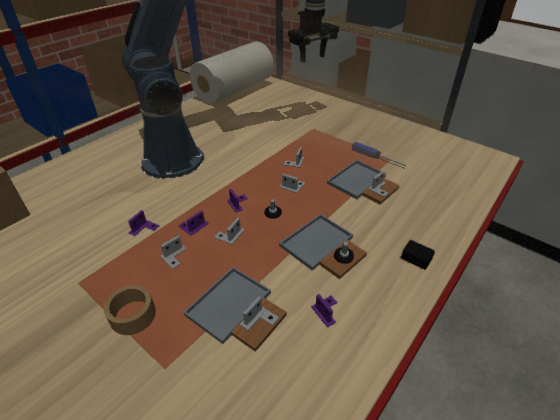

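View pics/wrist0.png

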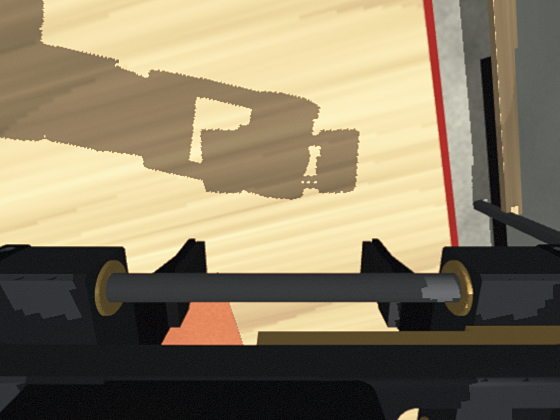

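The top view shows four steel brackets at about (226,238), (183,267), (329,236) and (385,257). The foot is at (276,224) and the trays are at (166,187), (281,164) and (388,178). The purple parts are decoys. Next I'll enlarge these areas.

```bash
python3 - <<'E'
import cv2
im=cv2.imread("pics/top0.png")
for n,(x,y) in dict(a=(150,210),b=(255,200),c=(310,210)).items():
    cr=im[y:y+75,x:x+100]; cv2.imwrite(f"pics/t0{n}.png",cv2.resize(cr,None,fx=8,fy=8,interpolation=cv2.INTER_CUBIC))
cr=im[100:220,120:430]; cv2.imwrite(f"pics/t0d.png",cv2.resize(cr,None,fx=2.58,fy=2.58,interpolation=cv2.INTER_CUBIC))
E
```

```text
(no output)
```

View pics/t0a.png

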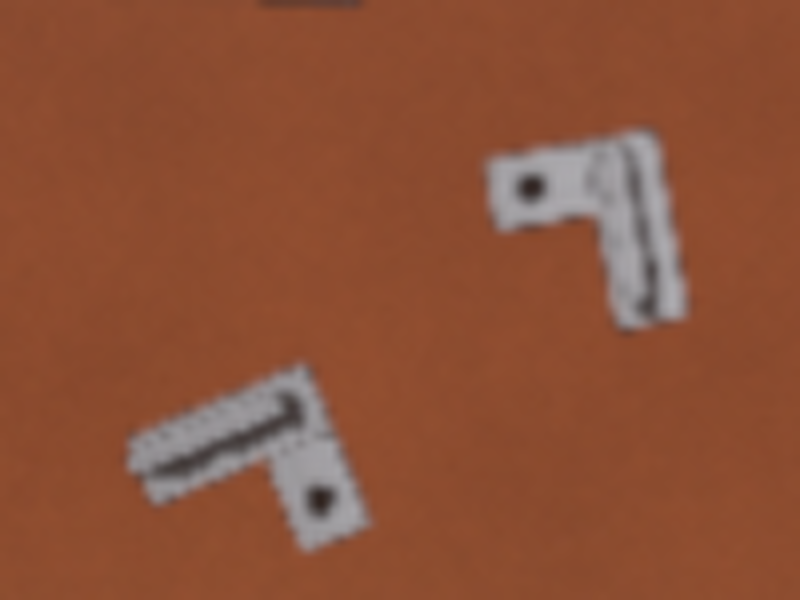

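View pics/t0b.png

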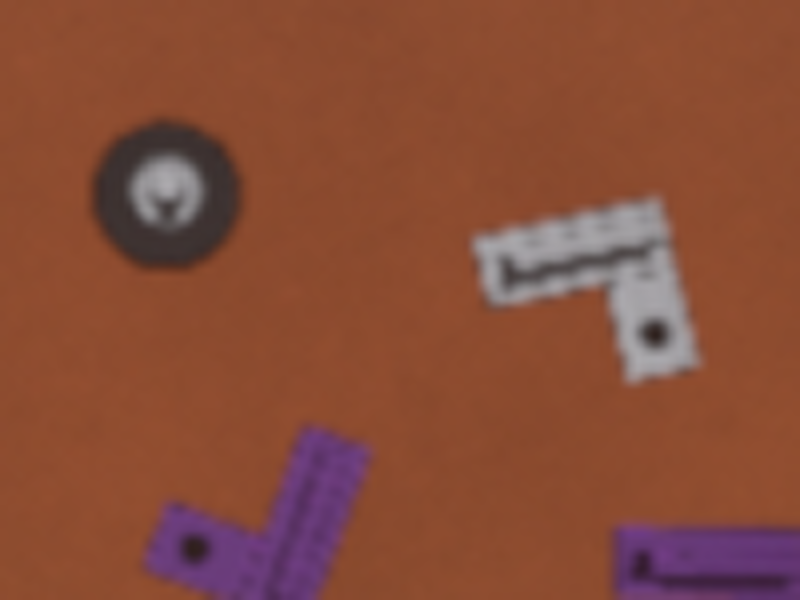

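View pics/t0c.png

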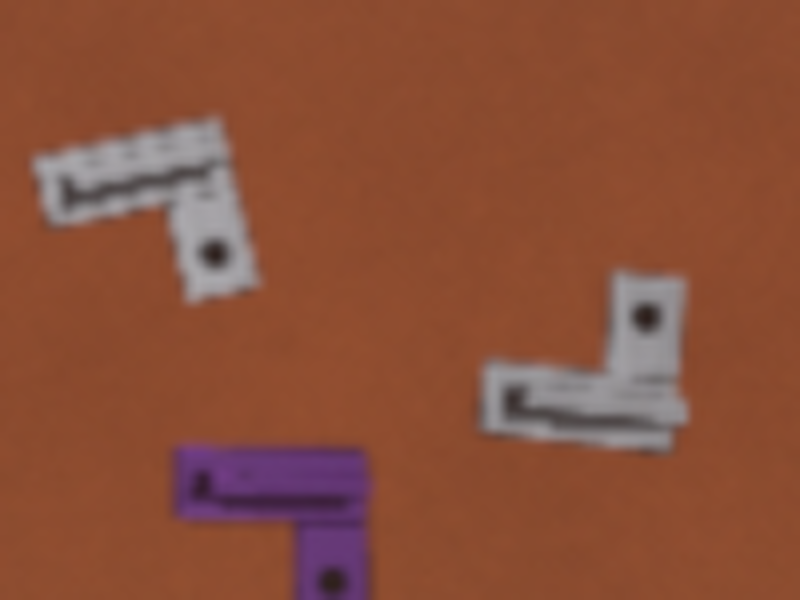

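View pics/t0d.png

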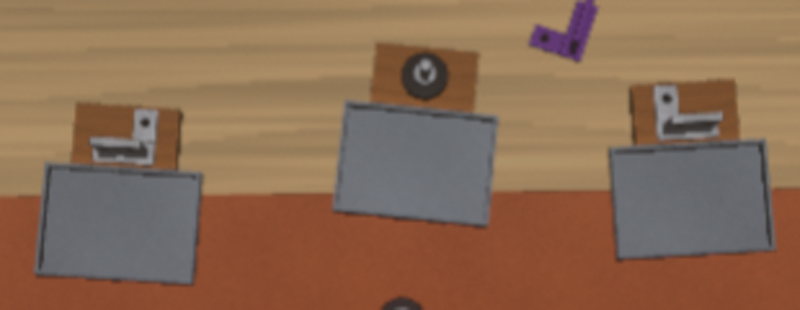

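```bash
cat > h.py <<'E'
import numpy as np, cv2
from scipy.optimize import least_squares
from scipy.spatial.transform import Rotation as Ro
def proj(P,c):
    R=cv2.Rodrigues(c["rvec"])[0]; X=np.atleast_2d(P)@R.T+c["tvec"]
    s=X[:,:2]/X[:,2:]; r2=(s**2).sum(1,keepdims=True); s=s*(1+c["k1"]*r2)
    return s*[c["mtx"][0,0],c["mtx"][1,1]]+c["mtx"][:2,2]
def place(xy,th,z,p):
    c,s=np.cos(th),np.sin(th); p=np.asarray(p)
    return np.c_[p@np.array([[c,s],[-s,c]])+xy, np.full(len(p),z)]
def fit(shape,z,pix,c,th0):
    best=min((least_squares(lambda v:(proj(place(v[:2],v[2],z,shape),c)-pix).ravel(),[.5,0,t],x_scale=[.1,.1,1],loss='soft_l1') for t in th0),key=lambda r:r.cost)
    v=best.x; res=proj(place(v[:2],v[2],z,shape),c)-pix
    return v,res
LB=np.array([(-32,-12),(-32,12),(8,12),(8,46),(32,46),(32,-12)])/1000
RB=LB*[1,-1]
TR=np.array([(59,82),(59,-82),(-59,-82),(-59,82)])/1000
E
cat > m.py <<'E'
from h import *
from rig import bot
c=bot.capture("top")
def u(p,x,y,s): return (np.array(p,float)+.5)/s-.5+[x,y]
t4=np.radians([0,90,180,270])
P={'A':(RB,.004,u([(130,460),(155,503),(275,460),(305,552),(370,523),(303,365)],150,210,8)),
'B':(LB,.004,u([(688,315),(620,328),(598,213),(500,230),(487,160),(655,133)],150,210,8)),
'C':(RB,.004,u([(35,158),(48,225),(172,203),(188,300),(258,284),(220,120)],310,210,8)),
'D':(LB,.004,u([(480,432),(485,362),(608,370),(615,272),(686,278),(670,450)],310,210,8)),
'TL':(TR,.014,u([(47,164),(202,174),(192,284),(36,275)],120,100,2.58)),
'TF':(TR,.014,u([(346,102),(497,118),(488,226),(334,212)],120,100,2.58)),
'TR':(TR,.014,u([(609,149),(765,140),(773,248),(616,260)],120,100,2.58)),
}
for k,(s,z,p) in P.items():
    v,r=fit(s,z,p,c,[0] if k[0]=='T' else t4)
    print(k,np.round(v[:2]*1000,1),round(np.degrees(v[2])%360,1),'res',np.round(r,1).tolist(),'reach',round(np.hypot(*v[:2]),3))
p=u([(166,195)],255,200,8)[0]
r=least_squares(lambda v:(proj([v[0],v[1],.010],c)[0]-p),[.5,0]); print('F',r.x*1000)
print(bot.read_state()['time_s'])
E
python3 m.py
```

```text
A [349.1 267.5] 294.1 res [[-0.3, -1.9], [0.1, 1.0], [-1.0, 0.0], [0.3, 0.2], [0.5, 0.0], [0.2, -0.1]] reach 0.44
B [416.9 132. ] 9.8 res [[0.2, 0.2], [-0.2, 0.2], [0.1, -0.1], [-0.2, 0.1], [-0.1, 0.1], [0.2, -0.5]] reach 0.437
C [ 433.2 -129.5] 281.2 res [[-0.0, -0.2], [0.3, 0.2], [-0.7, -0.1], [0.1, 0.1], [0.1, 0.3], [0.1, -0.3]] reach 0.452
D [ 353.5 -275.4] 263.5 res [[0.0, -0.0], [0.1, -0.3], [-0.3, 0.3], [-0.2, -0.2], [-0.1, 0.0], [0.3, 0.2]] reach 0.448
TL [557.5 301.1] 355.7 res [[-0.4, -0.2], [0.2, -0.2], [0.5, 0.4], [-0.3, -0.0]] reach 0.634
TF [617.8  -9.4] 353.7 res [[-0.6, 0.0], [0.8, -0.4], [0.3, 0.4], [-0.5, -0.1]] reach 0.618
TR [ 577.2 -295.9] 2.6 res [[-0.4, -0.2], [-0.3, -0.3], [0.5, 0.9], [0.2, -0.2]] reach 0.649
F [453.39233708   7.99622157]
0.2
```

```bash
cat >> h.py <<'E'
def go(bot,x,y,z,phi):
    """x,y,z mm; phi deg tool-y angle"""
    st=bot.read_state(); R=st["tcp_rot"]; a=np.radians(phi); c,s=np.cos(a),np.sin(a)
    T=np.array([[0,c,s],[0,s,-c],[-1,0,0]])
    d=R.T@(np.array([x,y,z])-st["position"]*1000)
    rv=Ro.from_matrix(R.T@T).as_rotvec(degrees=True)
    print("t",round(st["time_s"],2),"pos",np.round(st["position"]*1000,1),"j",np.round(st["joint_positions"]).astype(int),"op",round(st["opening"],3),"F",np.round(st["force"],1))
    print("shift",np.round(d,1),"turn",np.round(rv,2))
E
python3 -c "
from h import *;from rig import bot
go(bot,417,132,120,99.8)"
```

```text
t 0.2 pos [151.9 605.8 222. ] j [ 66  30  82   0  68 -10] op 0.999 F [-0.2  0.7 -0.5]
shift [ 102.4 -394.9  372.5] turn [-23.88  -0.03   0.07]
```

Emit:
{"op": "play_rows", "data": {"motion": [[[102,-395,372],[-23.9,0,0],0.6],[[102,-395,372],[-23.9,0,0],0.6],[[102,-395,372],[-23.9,0,0],0.6],[[102,-395,372],[-23.9,0,0],0.6],[[102,-395,372],[-23.9,0,0],0.6],[[102,-395,372],[-23.9,0,0],0.6],[[102,-395,372],[-23.9,0,0],0.6],[[102,-395,372],[-23.9,0,0],0.6]]}}

```text
time_s: 1.0
position: [0.3441, 0.2625, 0.1487]
tcp_rot: [[0.001, -0.171, 0.985], [0.0, 0.985, 0.171], [-1.0, 0.0, 0.001]]
force: [-0.5, 0.4, 0.3]
opening: 0.602
```

```bash
python3 -c "
from h import *;from rig import bot
go(bot,417,132,120,99.8)"
```

```text
t 1.0 pos [344.1 262.5 148.7] j [ 22  23 113   0  44 -77] op 0.602 F [-0.5  0.4  0.3]
shift [  28.8 -141.    49.5] turn [ 0.04  0.05 -0.01]
```

Emit:
{"op": "play_rows", "data": {"motion": [[[28,-138,48],[0,0,0],0.6],[[28,-138,48],[0,0,0],0.6],[[28,-138,48],[0,0,0],0.6],[[28,-138,48],[0,0,0],0.6],[[28,-138,48],[0,0,0],0.6],[[28,-138,48],[0,0,0],0.6]]}}

```text
time_s: 1.6
position: [0.4132, 0.1369, 0.1209]
tcp_rot: [[-0.001, -0.171, 0.985], [0.0, 0.985, 0.171], [-1.0, 0.0, -0.001]]
force: [-0.2, -0.1, 0.1]
opening: 0.601
```

```bash
python3 -c "
from h import *;from rig import bot
go(bot,417,132,14,99.8)
c=bot.capture('wrist');cv2.imwrite('pics/w1.png',c['img'])
for xy in [(.417,.132)]:
  print(proj(place(xy,np.radians(9.8),.004,LB),c).round(), proj(place(xy,np.radians(9.8),.046,[(-.026,-.004),(.026,-.004),(.026,.004),(-.026,.004)]),c).round())
"
```

```text
t 1.6 pos [413.2 136.9 120.9] j [  4  26 114   0  39 -96] op 0.601 F [-0.2 -0.1  0.1]
shift [106.9  -5.5   3. ] turn [ 0.05 -0.06 -0.02]
[[263. 172.]
 [290. 172.]
 [289. 215.]
 [326. 215.]
 [325. 239.]
 [264. 239.]] [[270. 189.]
 [270. 251.]
 [280. 251.]
 [280. 189.]]
```

View pics/w1.png

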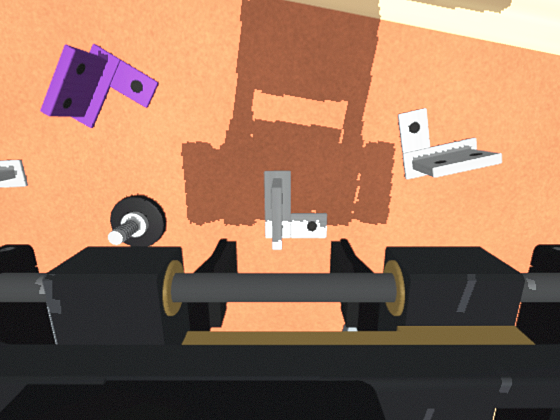

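The wrist view shows the bracket leg at x 263–290, y 172–239, which matches the projected fit. Descending.

Emit:
{"op": "play_rows", "data": {"motion": [[[40,-5.5,3],[0,0,0],0.6],[[80,-5.5,3],[0,0,0],0.6],[[107,-5.5,3],[0,0,0],0.6],[[107,-5.5,3],[0,0,0],0.6],[[107,-5.5,3],[0,0,0],0.05],[[107,-5.5,3],[0,0,0],0.05],[[107,-5.5,3],[0,0,0],0.05],[[107,-5.5,3],[0,0,0],0.05]]}}

```text
time_s: 2.45
position: [0.4188, 0.1316, 0.0151]
tcp_rot: [[0.003, -0.171, 0.985], [0.0, 0.985, 0.171], [-1.0, -0.0, 0.003]]
force: [0.6, -0.8, -0.0]
opening: 0.321
```

```bash
python3 -c "
from h import *;from rig import bot
go(bot,417,132,14,99.8)"
```

```text
t 2.45 pos [418.8 131.6  15.1] j [  3  40 117   0  23 -97] op 0.321 F [ 0.6 -0.8 -0. ]
shift [ 1.1  0.7 -1.7] turn [0.04 0.15 0.02]
```

Emit:
{"op": "play_rows", "data": {"motion": [[[0,0,0],[0,0,0],0],[[0,0,0],[0,0,0],0],[[0,0,0],[0,0,0],0],[[0,0,0],[0,0,0],0],[[0,0,0],[0,0,0],0],[[-30,0,0],[0,0,0],0],[[-70,0,0],[0,0,0],0],[[-105,0,0],[0,0,0],0]]}}

```text
time_s: 3.25
position: [0.4173, 0.1312, 0.1196]
tcp_rot: [[-0.002, -0.17, 0.985], [-0.0, 0.985, 0.17], [-1.0, 0.0, -0.002]]
force: [0.7, 0.4, -0.8]
opening: 0.089
```

```bash
cat > tg.py <<'E'
from h import *
T=dict(TL=(557.5,301.1,-4.3),TF=(617.8,-9.4,-6.3),TR=(577.2,-295.9,2.6))
def tp(t,x,y):
    X,Y,a=T[t];a=np.radians(a);return X+x*np.cos(a)-y*np.sin(a),Y+x*np.sin(a)+y*np.cos(a)
E
python3 -c "
from tg import *;from rig import bot
x,y=tp('TL',0,20);print(x,y);go(bot,x,y,120,85.7)"
```

```text
558.9995745365266 321.04370267050234
t 3.25 pos [417.3 131.2 119.6] j [  3  27 114   0  40 -97] op 0.089 F [ 0.7  0.4 -0.8]
shift [ -0.7 162.9 171.9] turn [14.11 -0.11  0.  ]
```

Emit:
{"op": "play_rows", "data": {"motion": [[[0,163,172],[14.1,0,0],0],[[0,163,172],[14.1,0,0],0],[[0,163,172],[14.1,0,0],0],[[0,163,172],[14.1,0,0],0],[[0,163,172],[14.1,0,0],0],[[0,163,172],[14.1,0,0],0],[[0,163,172],[14.1,0,0],0],[[0,163,172],[14.1,0,0],0]]}}

```text
time_s: 4.05
position: [0.5579, 0.3201, 0.1178]
tcp_rot: [[-0.004, 0.075, 0.997], [-0.002, 0.997, -0.075], [-1.0, -0.002, -0.003]]
force: [0.0, -0.1, -1.5]
opening: 0.088
```

```bash
python3 -c "
from tg import *;from rig import bot
x,y=tp('TL',0,20);go(bot,x,y,19,85.7)"
```

```text
t 4.05 pos [557.9 320.1 117.8] j [ 20  39  84   0  57 -66] op 0.088 F [ 0.  -0.1 -1.5]
shift [98.8  1.3  1.4] turn [-0.   -0.2   0.11]
```

Emit:
{"op": "play_rows", "data": {"motion": [[[40,1,1],[0,0,0],0],[[75,1,1],[0,0,0],0],[[90,1,1],[0,0,0],0],[[99,1,1],[0,0,0],0],[[99,1,1],[0,0,0],0],[[99,1,1],[0,0,0],0],[[99,1,1],[0,0,0],0]]}}

```text
time_s: 4.75
position: [0.562, 0.3226, 0.0216]
tcp_rot: [[0.003, 0.075, 0.997], [0.001, 0.997, -0.075], [-1.0, 0.001, 0.003]]
force: [0.2, -0.7, -0.4]
opening: 0.092
```

Emit:
{"op": "play_rows", "data": {"motion": [[[2,0,0],[0,0,0],0],[[2.5,0,0],[0,0,0],0],[[2.5,0,0],[0,0,0],0]]}}

```text
time_s: 5.05
position: [0.5608, 0.3223, 0.0176]
tcp_rot: [[0.0, 0.075, 0.997], [0.0, 0.997, -0.075], [-1.0, 0.0, 0.0]]
force: [0.1, 0.6, -1.1]
opening: 0.091
```

Emit:
{"op": "play_rows", "data": {"motion": [[[0,0,0],[0,0,0],0.4],[[0,0,0],[0,0,0],0.4],[[0,0,0],[0,0,0],0.4],[[0,0,0],[0,0,0],0.4],[[0,0,0],[0,0,0],0.4],[[-30,0,0],[0,0,0],0.4],[[-75,0,0],[0,0,0],0.5],[[-110,0,0],[0,0,0],0.5]]}}

```text
time_s: 5.85
position: [0.561, 0.3223, 0.129]
tcp_rot: [[0.001, 0.075, 0.997], [0.0, 0.997, -0.075], [-1.0, 0.0, 0.001]]
force: [1.2, 0.8, -0.4]
opening: 0.472
```

```bash
python3 -c "
from tg import *;from rig import bot
go(bot,353.5,-275.4,130,-6.5)"
```

```text
t 5.85 pos [561.  322.3 129. ] j [ 20  38  83   0  58 -66] op 0.472 F [ 1.2  0.8 -0.4]
shift [  -1.3 -611.6 -162.3] turn [ 9.222e+01  1.000e-02 -4.000e-02]
```

Emit:
{"op": "play_rows", "data": {"motion": [[[0,-612,-162],[92.2,0,0],0.5],[[0,-612,-162],[92.2,0,0],0.5],[[0,-612,-162],[92.2,0,0],0.5],[[0,-612,-162],[92.2,0,0],0.5],[[0,-612,-162],[92.2,0,0],0.5],[[0,-612,-162],[92.2,0,0],0.5],[[0,-612,-162],[92.2,0,0],0.5],[[0,-612,-162],[92.2,0,0],0.5]]}}

```text
time_s: 6.65
position: [0.4292, -0.0574, 0.1277]
tcp_rot: [[0.001, 0.958, 0.286], [-0.0, 0.286, -0.958], [-1.0, 0.001, 0.001]]
force: [0.7, -0.5, 0.5]
opening: 0.501
```

```bash
python3 -c "
from tg import *;from rig import bot
go(bot,353.5,-275.4,130,-6.5)"
```

```text
t 6.65 pos [429.2 -57.4 127.7] j [-22  25 114   0  40 -39] op 0.501 F [ 0.7 -0.5  0.5]
shift [  -2.3 -135.   187.2] turn [23.14  0.03 -0.05]
```

Emit:
{"op": "play_rows", "data": {"motion": [[[-1,-135,187],[23,0,0],0.5],[[-1,-135,187],[23,0,0],0.5],[[-1,-135,187],[23,0,0],0.5],[[-1,-135,187],[23,0,0],0.5],[[-1,-135,187],[23,0,0],0.5],[[-1,-135,187],[23,0,0],0.5],[[-1,-135,187],[23,0,0],0.5],[[-1,-135,187],[23,0,0],0.5]]}}

```text
time_s: 7.45
position: [0.355, -0.2725, 0.1283]
tcp_rot: [[-0.001, 0.995, -0.104], [0.001, -0.104, -0.995], [-1.0, -0.001, -0.001]]
force: [-0.2, -0.0, 0.3]
opening: 0.503
```

```bash
python3 -c "
from tg import *;from rig import bot
go(bot,353.5,-275.4,14,-6.5)
c=bot.capture('top');cv2.imwrite('pics/t1.png',c['img'][100:320,80:480])
c=bot.capture('wrist');cv2.imwrite('pics/w2.png',c['img'])
print(proj(place((.3535,-.2754),np.radians(263.5),.004,LB),c).round())
"
```

```text
t 7.45 pos [ 355.  -272.5  128.3] j [-52  26 112   0  42 -46] op 0.503 F [-0.2 -0.   0.3]
shift [114.3  -1.1   3.2] turn [ 0.51 -0.07  0.06]
[[269. 171.]
 [296. 172.]
 [295. 214.]
 [330. 214.]
 [329. 238.]
 [269. 237.]]
```

View pics/w2.png

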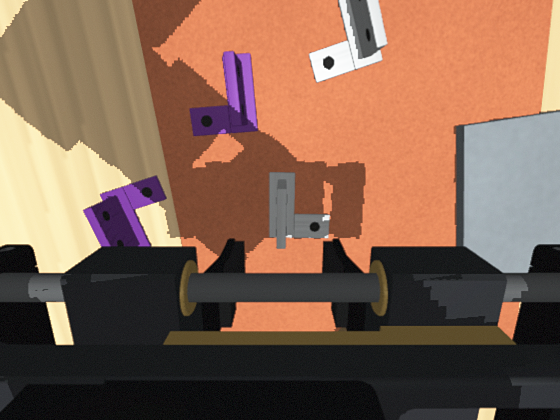

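View pics/t1.png

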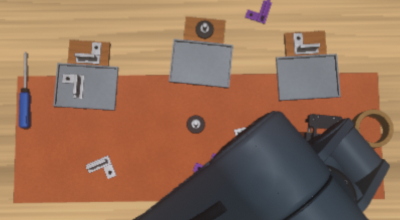

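The wrist view shows the bracket where it was predicted. In the top view, bracket B stands inside the left tray. Gripping D now.

Emit:
{"op": "play_rows", "data": {"motion": [[[40,-1,3],[0.5,0,0],0.4],[[80,-1,3],[0.5,0,0],0.35],[[105,-1,3],[0.5,0,0],0.35],[[114,-1,3],[0.5,0,0],0.35],[[114,-1,3],[0.5,0,0],0.35],[[114,-1,3],[0.5,0,0],0],[[114,-1,3],[0.5,0,0],0],[[114,-1,3],[0.5,0,0],0]]}}

```text
time_s: 8.35
position: [0.3545, -0.2774, 0.0155]
tcp_rot: [[0.002, 0.994, -0.114], [-0.002, -0.114, -0.994], [-1.0, 0.002, 0.002]]
force: [0.0, 0.3, -0.2]
opening: 0.158
```

Emit:
{"op": "play_rows", "data": {"motion": [[[0,0,0],[0,0,0],0],[[0,0,0],[0,0,0],0],[[0,0,0],[0,0,0],0]]}}

```text
time_s: 8.65
position: [0.3542, -0.2772, 0.0153]
tcp_rot: [[0.001, 0.993, -0.114], [-0.001, -0.114, -0.993], [-1.0, 0.001, 0.001]]
force: [0.1, 0.2, 6.8]
opening: 0.09
```

Emit:
{"op": "play_rows", "data": {"motion": [[[0,0,0],[0,0,0],0],[[-30,0,0],[0,0,0],0],[[-70,0,0],[0,0,0],0],[[-110,0,0],[0,0,0],0],[[-115,0,0],[0,0,0],0]]}}

```text
time_s: 9.15
position: [0.3556, -0.2788, 0.1331]
tcp_rot: [[0.005, 0.993, -0.114], [-0.007, -0.114, -0.993], [-1.0, 0.006, 0.006]]
force: [0.7, -0.2, -2.0]
opening: 0.09
```

```bash
python3 -c "
from tg import *;from rig import bot
x,y=tp('TL',0,-54);print(x,y);go(bot,x,y,130,85.7)"
```

```text
553.4511487513784 247.25200278964377
t 9.15 pos [ 355.6 -278.8  133.1] j [-52  26 112   0  42 -46] op 0.09 F [ 0.7 -0.2 -2. ]
shift [   0.6  136.7 -545.2] turn [-9.223e+01  5.600e-01  1.000e-02]
```

Emit:
{"op": "play_rows", "data": {"motion": [[[0,137,-545],[-92,0,0],0],[[0,137,-545],[-92,0,0],0],[[0,137,-545],[-92,0,0],0],[[0,137,-545],[-92,0,0],0],[[0,137,-545],[-92,0,0],0],[[0,137,-545],[-92,0,0],0],[[0,137,-545],[-92,0,0],0],[[0,137,-545],[-92,0,0],0]]}}

```text
time_s: 9.95
position: [0.4945, 0.0995, 0.1283]
tcp_rot: [[-0.002, 0.46, 0.888], [-0.0, 0.888, -0.46], [-1.0, -0.001, -0.002]]
force: [1.8, -0.3, -1.1]
opening: 0.088
```

```bash
python3 -c "
from tg import *;from rig import bot
x,y=tp('TL',0,-54);print(x,y);go(bot,x,y,130,85.7)"
```

```text
553.4511487513784 247.25200278964377
t 9.95 pos [494.5  99.5 128.3] j [ -1  29 104   0  46 -64] op 0.088 F [ 1.8 -0.3 -1.1]
shift [ -1.8 158.3 -15.7] turn [-23.12  -0.1    0.04]
```

Emit:
{"op": "play_rows", "data": {"motion": [[[-1,155,-16],[-23,0,0],0],[[-1,155,-16],[-23,0,0],0],[[-1,155,-16],[-23,0,0],0],[[-1,155,-16],[-23,0,0],0],[[-1,155,-16],[-23,0,0],0],[[-1,155,-16],[-23,0,0],0],[[-1,155,-16],[-23,0,0],0]]}}

```text
time_s: 10.65
position: [0.5519, 0.2402, 0.1297]
tcp_rot: [[-0.003, 0.086, 0.996], [-0.001, 0.996, -0.086], [-1.0, -0.001, -0.002]]
force: [-0.3, 0.2, -0.8]
opening: 0.088
```

```bash
python3 -c "
from tg import *;from rig import bot
x,y=tp('TL',0,-54);print(x,y);go(bot,x,y,19,85.7)"
```

```text
553.4511487513784 247.25200278964377
t 10.65 pos [551.9 240.2 129.7] j [ 13  35  90   0  55 -72] op 0.088 F [-0.3  0.2 -0.8]
shift [110.7   7.3   1.2] turn [-0.61 -0.14  0.07]
```

Emit:
{"op": "play_rows", "data": {"motion": [[[30,7,1],[-0.6,0,0],0],[[60,7,1],[-0.6,0,0],0],[[85,7,1],[-0.6,0,0],0],[[100,7,1],[-0.6,0,0],0],[[106,7,1],[-0.6,0,0],0],[[106,7,1],[-0.6,0,0],0]]}}

```text
time_s: 11.25
position: [0.5545, 0.2481, 0.024]
tcp_rot: [[-0.001, 0.074, 0.997], [-0.0, 0.997, -0.074], [-1.0, -0.0, -0.001]]
force: [-0.3, 0.5, -2.2]
opening: 0.088
```

```bash
python3 -c "
from tg import *;from rig import bot
x,y=tp('TL',0,-54);print(x,y);go(bot,x,y,19,85.7)"
```

```text
553.4511487513784 247.25200278964377
t 11.25 pos [554.5 248.1  24. ] j [ 14  45  92   0  43 -72] op 0.088 F [-0.3  0.5 -2.2]
shift [ 5. -1. -1.] turn [ 0.05 -0.06  0.02]
```

Emit:
{"op": "play_rows", "data": {"motion": [[[3,0,0],[0,0,0],0],[[5.5,0,0],[0,0,0],0],[[5.5,0,0],[0,0,0],0]]}}

```text
time_s: 11.55
position: [0.555, 0.249, 0.0195]
tcp_rot: [[0.001, 0.073, 0.997], [0.0, 0.997, -0.073], [-1.0, 0.0, 0.001]]
force: [0.2, 0.2, -0.9]
opening: 0.086
```

Emit:
{"op": "play_rows", "data": {"motion": [[[0,0,0],[0,0,0],0.4],[[0,0,0],[0,0,0],0.4],[[0,0,0],[0,0,0],0.4],[[0,0,0],[0,0,0],0.4],[[0,0,0],[0,0,0],0.4],[[-30,0,0],[0,0,0],0.4],[[-75,0,0],[0,0,0],0.4],[[-110,0,0],[0,0,0],0.4]]}}

```text
time_s: 12.35
position: [0.5549, 0.249, 0.1304]
tcp_rot: [[0.001, 0.073, 0.997], [0.0, 0.997, -0.073], [-1.0, 0.0, 0.001]]
force: [-0.1, 0.3, -1.0]
opening: 0.398
```

```bash
python3 -c "
from tg import *;from rig import bot
go(bot,433.2,-129.5,130,11.2)
c=bot.capture('scene');cv2.imwrite('pics/s2.png',cv2.resize(c['img'][120:240,270:430],None,fx=4,fy=4))
"
```

```text
t 12.35 pos [554.9 249.  130.4] j [ 14  35  89   0  55 -72] op 0.398 F [-0.1  0.3 -1. ]
shift [ 3.000e-01 -3.863e+02 -9.380e+01] turn [ 7.462e+01  2.000e-02 -3.000e-02]
```

View pics/s2.png

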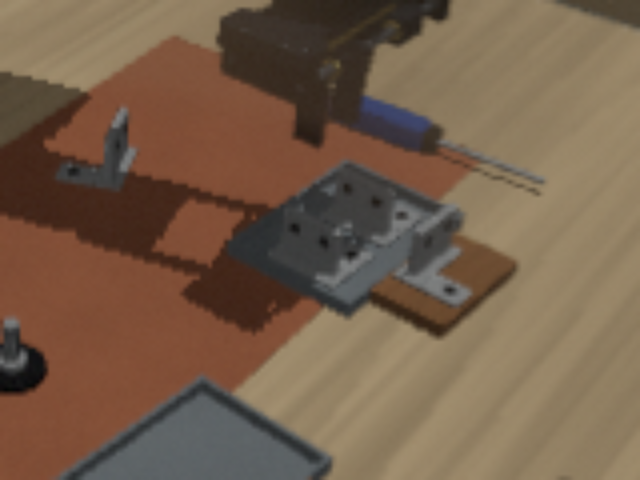

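Both left brackets stand flat in the left tray. Next is bracket C, a right-hand one.

Emit:
{"op": "play_rows", "data": {"motion": [[[0,-386,-94],[74.6,0,0],0.4],[[0,-386,-94],[74.6,0,0],0.4],[[0,-386,-94],[74.6,0,0],0.4],[[0,-386,-94],[74.6,0,0],0.4],[[0,-386,-94],[74.6,0,0],0.4],[[0,-386,-94],[74.6,0,0],0.4],[[0,-386,-94],[74.6,0,0],0.4],[[0,-386,-94],[74.6,0,0],0.4]]}}

```text
time_s: 13.2
position: [0.432, -0.1311, 0.1289]
tcp_rot: [[0.001, 0.958, 0.287], [-0.0, 0.287, -0.958], [-1.0, 0.0, 0.001]]
force: [1.1, -0.1, 0.0]
opening: 0.398
```

Emit:
{"op": "play_rows", "data": {"motion": [[[0,0,0],[0,0,0],0.4]]}}

```text
time_s: 13.3
position: [0.4325, -0.1348, 0.129]
tcp_rot: [[0.002, 0.959, 0.284], [-0.002, 0.284, -0.959], [-1.0, 0.001, 0.003]]
force: [0.4, 0.0, 1.1]
opening: 0.401
```

```bash
python3 -c "
from tg import *;from rig import bot
go(bot,433.2,-129.5,120,11.2)"
```

```text
t 13.3 pos [ 432.5 -134.8  129. ] j [-31  26 112   0  42 -48] op 0.401 F [0.4 0.  1.1]
shift [ 9.   2.2 -4.9] turn [ 5.3   0.16 -0.07]
```

Emit:
{"op": "play_rows", "data": {"motion": [[[30,2,-5],[5.3,0,0],0.4],[[60,2,-5],[5.3,0,0],0.4],[[75,2,-5],[5.3,0,0],0.4],[[75,2,-5],[5.3,0,0],0.4],[[75,2,-5],[5.3,0,0],0.4]]}}

```text
time_s: 13.8
position: [0.4333, -0.1233, 0.0539]
tcp_rot: [[-0.0, 0.979, 0.205], [0.0, 0.205, -0.979], [-1.0, -0.0, -0.0]]
force: [1.1, 0.7, 0.3]
opening: 0.398
```

```bash
python3 -c "
from tg import *;from rig import bot
go(bot,433.2,-129.5,14,11.2)"
```

```text
t 13.8 pos [ 433.3 -123.3   53.9] j [-30  35 115   0  30 -42] op 0.398 F [1.1 0.7 0.3]
shift [39.9 -1.4  6.1] turn [ 0.63 -0.02  0.02]
```

Emit:
{"op": "play_rows", "data": {"motion": [[[10,-1.4,6],[0.6,0,0],0.4],[[30,-1.4,6],[0.6,0,0],0.35],[[40,-1.4,6],[0.6,0,0],0.3],[[40,-1.4,6],[0.6,0,0],0.25],[[40,-1.4,6],[0.6,0,0],0],[[40,-1.4,6],[0.6,0,0],0],[[40,-1.4,6],[0.6,0,0],0],[[40,-1.4,6],[0.6,0,0],0]]}}

```text
time_s: 14.6
position: [0.4333, -0.1301, 0.0144]
tcp_rot: [[0.001, 0.981, 0.194], [-0.001, 0.194, -0.981], [-1.0, 0.001, 0.001]]
force: [-0.4, 0.1, 3.2]
opening: 0.093
```

Emit:
{"op": "play_rows", "data": {"motion": [[[0,0,0],[0,0,0],0],[[0,0,0],[0,0,0],0]]}}

```text
time_s: 14.8
position: [0.4333, -0.1301, 0.0144]
tcp_rot: [[0.001, 0.981, 0.194], [-0.0, 0.194, -0.981], [-1.0, 0.001, 0.001]]
force: [-0.8, 0.3, 5.7]
opening: 0.089
```

Emit:
{"op": "play_rows", "data": {"motion": [[[-30,0,0],[0,0,0],0],[[-70,0,0],[0,0,0],0],[[-110,0,0],[0,0,0],0],[[-115,0,0],[0,0,0],0],[[-115,0,0],[0,0,0],0]]}}

```text
time_s: 15.3
position: [0.4336, -0.1303, 0.1298]
tcp_rot: [[0.003, 0.981, 0.194], [-0.002, 0.194, -0.981], [-1.0, 0.002, 0.002]]
force: [-0.3, 0.8, -2.1]
opening: 0.087
```

```bash
python3 -c "
from tg import *;from rig import bot
x,y=tp('TR',17,37);print(x,y);go(bot,x,y,130,2.6)"
```

```text
592.5040691256597 -258.1669181195462
t 15.3 pos [ 433.6 -130.3  129.8] j [-31  26 112   0  42 -42] op 0.087 F [-0.3  0.8 -2.1]
shift [  0.4 131.1 156.3] turn [ 8.57  0.11 -0.14]
```

Emit:
{"op": "play_rows", "data": {"motion": [[[0,131,156],[8.6,0,0],0],[[0,131,156],[8.6,0,0],0],[[0,131,156],[8.6,0,0],0],[[0,131,156],[8.6,0,0],0],[[0,131,156],[8.6,0,0],0],[[0,131,156],[8.6,0,0],0],[[0,131,156],[8.6,0,0],0],[[0,131,156],[8.6,0,0],0]]}}

```text
time_s: 16.1
position: [0.5898, -0.256, 0.1275]
tcp_rot: [[-0.004, 0.999, 0.045], [0.002, 0.045, -0.999], [-1.0, -0.003, -0.003]]
force: [-0.8, 0.7, -1.4]
opening: 0.089
```

```bash
python3 -c "
from tg import *;from rig import bot
x,y=tp('TR',17,37);print(x,y);go(bot,x,y,19,2.6)"
```

```text
592.5040691256597 -258.1669181195462
t 16.1 pos [ 589.8 -256.   127.5] j [-33  38  84   0  58 -36] op 0.089 F [-0.8  0.7 -1.4]
shift [108.5   3.    2.6] turn [-0.02 -0.15  0.2 ]
```

Emit:
{"op": "play_rows", "data": {"motion": [[[30,1,1],[0,0,0],0],[[60,1,1],[0,0,0],0],[[85,1,1],[0,0,0],0],[[100,1,1],[0,0,0],0],[[104,1,1],[0,0,0],0],[[104,1,1],[0,0,0],0],[[104,1,1],[0,0,0],0]]}}

```text
time_s: 16.8
position: [0.5936, -0.2591, 0.0262]
tcp_rot: [[0.002, 0.999, 0.045], [-0.001, 0.045, -0.999], [-1.0, 0.002, 0.001]]
force: [0.5, -0.0, -1.0]
opening: 0.09
```

```bash
python3 -c "
from tg import *;from rig import bot
x,y=tp('TR',17,37);print(x,y);go(bot,x,y,18,2.6)"
```

```text
592.5040691256597 -258.1669181195462
t 16.8 pos [ 593.6 -259.1   26.2] j [-33  46  86   0  47 -36] op 0.09 F [ 0.5 -0.  -1. ]
shift [ 8.2 -1.1 -1. ] turn [-0.03  0.08 -0.11]
```

Emit:
{"op": "play_rows", "data": {"motion": [[[4,0,0],[0,0,0],0],[[8,0,0],[0,0,0],0],[[8,0,0],[0,0,0],0],[[8,0,0],[0,0,0],0]]}}

```text
time_s: 17.2
position: [0.5935, -0.2591, 0.0175]
tcp_rot: [[0.002, 0.999, 0.045], [-0.001, 0.045, -0.999], [-1.0, 0.002, 0.001]]
force: [1.0, -1.1, 1.4]
opening: 0.086
```

Emit:
{"op": "play_rows", "data": {"motion": [[[0,0,0],[0,0,0],0.3],[[0,0,0],[0,0,0],0.3],[[0,0,0],[0,0,0],0.3],[[0,0,0],[0,0,0],0.3],[[-10,0,0],[0,0,0],0.3],[[-40,0,0],[0,0,0],0.3],[[-80,0,0],[0,0,0],0.4],[[-110,0,0],[0,0,0],0.4]]}}

```text
time_s: 18.0
position: [0.5934, -0.259, 0.1295]
tcp_rot: [[0.002, 0.999, 0.045], [-0.001, 0.045, -0.999], [-1.0, 0.002, 0.001]]
force: [0.6, -0.0, -0.7]
opening: 0.376
```

```bash
python3 -c "
from tg import *;from rig import bot
go(bot,349.1,267.5,130,24.1)
"
```

```text
t 18.0 pos [ 593.4 -259.   129.5] j [-33  38  83   0  58 -36] op 0.376 F [ 0.6 -0.  -0.7]
shift [  -1.5 -220.5 -536.9] turn [-21.54   0.09  -0.08]
```

Emit:
{"op": "play_rows", "data": {"motion": [[[0,-220,-537],[-21.5,0,0],0.4],[[0,-220,-537],[-21.5,0,0],0.4],[[0,-220,-537],[-21.5,0,0],0.4],[[0,-220,-537],[-21.5,0,0],0.4],[[0,-220,-537],[-21.5,0,0],0.4],[[0,-220,-537],[-21.5,0,0],0.4],[[0,-220,-537],[-21.5,0,0],0.4],[[0,-220,-537],[-21.5,0,0],0.4]]}}

```text
time_s: 18.8
position: [0.4241, 0.1058, 0.1277]
tcp_rot: [[0.002, 0.913, 0.407], [0.0, 0.407, -0.913], [-1.0, 0.001, 0.001]]
force: [1.1, 1.2, -0.0]
opening: 0.397
```

```bash
python3 -c "
from tg import *;from rig import bot
go(bot,349.1,267.5,130,24.1)
"
```

```text
t 18.8 pos [424.1 105.8 127.7] j [ -1  26 114   0  41 -25] op 0.397 F [ 1.1  1.2 -0. ]
shift [  -2.4   -2.7 -178.2] turn [-0.08  0.03 -0.08]
```

Emit:
{"op": "play_rows", "data": {"motion": [[[0,-2,-170],[0,0,0],0.4],[[0,-2,-170],[0,0,0],0.4],[[0,-2,-170],[0,0,0],0.4],[[0,-2,-170],[0,0,0],0.4],[[0,-2,-170],[0,0,0],0.4],[[0,-2,-170],[0,0,0],0.4],[[0,-2,-170],[0,0,0],0.4],[[0,-2,-170],[0,0,0],0.4]]}}

```text
time_s: 19.6
position: [0.3545, 0.2578, 0.127]
tcp_rot: [[0.0, 0.914, 0.406], [-0.0, 0.406, -0.914], [-1.0, 0.0, 0.0]]
force: [-0.7, -0.2, -0.0]
opening: 0.399
```

```bash
python3 -c "
from tg import *;from rig import bot
go(bot,349.1,267.5,14,24.1)
c=bot.capture('wrist');q=proj(place((.3491,.2675),np.radians(294.1),.004,RB),c)
im=c['img'].copy();cv2.polylines(im,[np.int32(np.round(q*4)).reshape(-1,1,2)],True,(0,255,0),1,shift=2)
cv2.imwrite('pics/w3.png',cv2.resize(im[130:270,180:380],None,fx=4,fy=4))
"
```

```text
t 19.6 pos [354.5 257.8 127. ] j [ 21  26 114   0  41  -3] op 0.399 F [-0.7 -0.2 -0. ]
shift [113.   -1.  -11.1] turn [-0.17  0.01 -0.02]
```

View pics/w3.png

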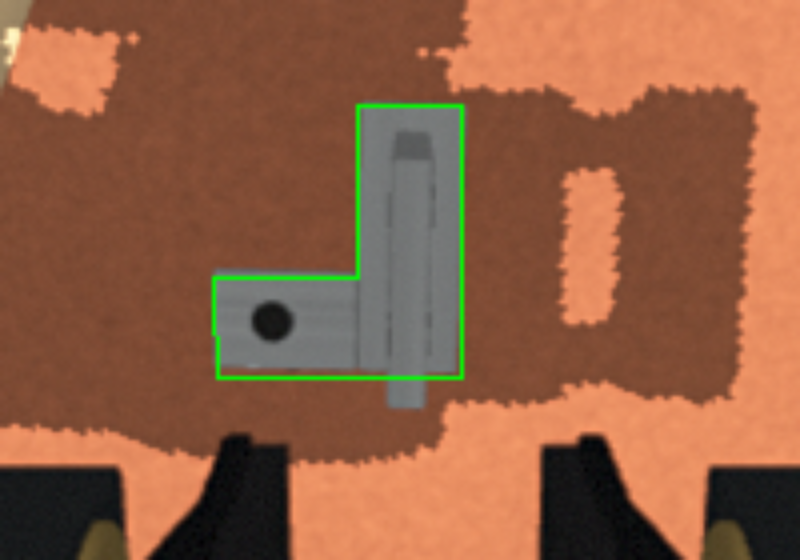

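The outline fits bracket A to within about 1.5 px, with a slight shift along the rib. Gripping it.

Emit:
{"op": "play_rows", "data": {"motion": [[[20,-1,-11],[0,0,0],0.4],[[60,-1,-11],[0,0,0],0.4],[[95,-1,-11],[0,0,0],0.3],[[111,-1,-11],[0,0,0],0.3],[[111,-1,-11],[0,0,0],0.3],[[111,-1,-11],[0,0,0],0],[[111,-1,-11],[0,0,0],0],[[111,-1,-11],[0,0,0],0]]}}

```text
time_s: 20.45
position: [0.3491, 0.2686, 0.0169]
tcp_rot: [[0.002, 0.913, 0.407], [0.001, 0.407, -0.913], [-1.0, 0.002, 0.0]]
force: [-0.6, 0.1, 0.2]
opening: 0.108
```

Emit:
{"op": "play_rows", "data": {"motion": [[[0,0,0],[0,0,0],0],[[0,0,0],[0,0,0],0],[[0,0,0],[0,0,0],0]]}}

```text
time_s: 20.75
position: [0.3489, 0.2686, 0.0169]
tcp_rot: [[0.002, 0.913, 0.408], [0.001, 0.408, -0.913], [-1.0, 0.002, 0.0]]
force: [0.6, -2.5, 7.0]
opening: 0.09
```

Gripped with the TCP at z = 16.9 mm, so it should be placed at about 20 mm.

Emit:
{"op": "play_rows", "data": {"motion": [[[-30,0,0],[0,0,0],0],[[-70,0,0],[0,0,0],0],[[-110,0,0],[0,0,0],0],[[-113,0,0],[0,0,0],0],[[-113,0,0],[0,0,0],0]]}}

```text
time_s: 21.25
position: [0.3487, 0.2687, 0.13]
tcp_rot: [[0.003, 0.913, 0.408], [0.001, 0.408, -0.913], [-1.0, 0.003, 0.0]]
force: [-0.5, 0.7, -2.3]
opening: 0.09
```

```bash
python3 -c "
from tg import *;from rig import bot
x,y=tp('TR',17,-37);print(x,y);go(bot,x,y,130,2.6)"
```

```text
595.8609302472246 -332.0907402840591
t 21.25 pos [348.7 268.7 130. ] j [ 23  25 113   0  41  -1] op 0.09 F [-0.5  0.7 -2.3]
shift [-1.000e-01 -1.940e+01  6.494e+02] turn [21.48 -0.03 -0.18]
```

Emit:
{"op": "play_rows", "data": {"motion": [[[0,-19,649],[21.5,0,0],0],[[0,-19,649],[21.5,0,0],0],[[0,-19,649],[21.5,0,0],0],[[0,-19,649],[21.5,0,0],0],[[0,-19,649],[21.5,0,0],0],[[0,-19,649],[21.5,0,0],0],[[0,-19,649],[21.5,0,0],0],[[0,-19,649],[21.5,0,0],0]]}}

```text
time_s: 22.05
position: [0.4995, -0.103, 0.1266]
tcp_rot: [[-0.004, 0.999, 0.044], [0.002, 0.044, -0.999], [-1.0, -0.004, -0.002]]
force: [0.8, 0.1, -1.8]
opening: 0.087
```

```bash
python3 -c "
from tg import *;from rig import bot
x,y=tp('TR',17,-37);print(x,y);go(bot,x,y,130,2.6)"
```

```text
595.8609302472246 -332.0907402840591
t 22.05 pos [ 499.5 -103.   126.6] j [-24  30 104   0  47 -27] op 0.087 F [ 0.8  0.1 -1.8]
shift [ -4.3  86.2 233.1] turn [-0.08 -0.13  0.23]
```

Emit:
{"op": "play_rows", "data": {"motion": [[[-2,80,215],[0,0,0],0],[[-2,80,215],[0,0,0],0],[[-2,80,215],[0,0,0],0],[[-2,80,215],[0,0,0],0],[[-2,80,215],[0,0,0],0],[[-2,80,215],[0,0,0],0],[[-2,80,215],[0,0,0],0],[[-2,80,215],[0,0,0],0]]}}

```text
time_s: 22.85
position: [0.5884, -0.3105, 0.1287]
tcp_rot: [[-0.004, 0.999, 0.045], [0.004, 0.045, -0.999], [-1.0, -0.004, -0.004]]
force: [0.6, 0.5, -1.3]
opening: 0.088
```

```bash
python3 -c "
from tg import *;from rig import bot
x,y=tp('TR',17,-37);print(x,y);go(bot,x,y,20,2.6)"
```

```text
595.8609302472246 -332.0907402840591
t 22.85 pos [ 588.4 -310.5  128.7] j [-37  40  80   0  61 -40] op 0.088 F [ 0.6  0.5 -1.3]
shift [108.6   6.9  22.3] turn [-0.   -0.22  0.23]
```

Emit:
{"op": "play_rows", "data": {"motion": [[[10,7,21],[0,0,0],0],[[30,7,21],[0,0,0],0],[[60,7,21],[0,0,0],0],[[70,7,21],[0,0,0],0],[[70,7,21],[0,0,0],0],[[70,7,21],[0,0,0],0]]}}

```text
time_s: 23.45
position: [0.5984, -0.3328, 0.0615]
tcp_rot: [[0.0, 0.999, 0.046], [-0.0, 0.046, -0.999], [-1.0, 0.0, 0.0]]
force: [-0.4, 1.2, -1.8]
opening: 0.089
```

```bash
python3 -c "
from tg import *;from rig import bot
x,y=tp('TR',17,-37);print(x,y);go(bot,x,y,20,2.6)"
```

```text
595.8609302472246 -332.0907402840591
t 23.45 pos [ 598.4 -332.8   61.5] j [-38  46  79   0  55 -41] op 0.089 F [-0.4  1.2 -1.8]
shift [41.5 -2.5 -0.8] turn [ 0.01  0.02 -0.02]
```

Emit:
{"op": "play_rows", "data": {"motion": [[[15,-2,1],[0,0,0],0],[[30,-2,1],[0,0,0],0],[[38,-2,1],[0,0,0],0],[[41,-2,1],[0,0,0],0],[[41,-2,1],[0,0,0],0],[[41,-2,1],[0,0,0],0]]}}

```text
time_s: 24.05
position: [0.5956, -0.3341, 0.0199]
tcp_rot: [[-0.001, 0.999, 0.045], [0.001, 0.045, -0.999], [-1.0, -0.001, -0.001]]
force: [-1.8, 0.9, 2.3]
opening: 0.091
```

Emit:
{"op": "play_rows", "data": {"motion": [[[0,0,0],[0,0,0],0.3],[[0,0,0],[0,0,0],0.3],[[0,0,0],[0,0,0],0.3],[[0,0,0],[0,0,0],0.3],[[-10,0,0],[0,0,0],0.3],[[-40,0,0],[0,0,0],0.3],[[-80,0,0],[0,0,0],0.4],[[-110,0,0],[0,0,0],0.4]]}}

```text
time_s: 24.85
position: [0.5968, -0.3349, 0.1327]
tcp_rot: [[0.002, 0.999, 0.045], [-0.002, 0.045, -0.999], [-1.0, 0.002, 0.002]]
force: [0.1, -0.7, 0.2]
opening: 0.372
```

```bash
python3 -c "
from tg import *;from rig import bot
go(bot,453.4,8,130,15)
c=bot.capture('scene');cv2.imwrite('pics/s3.png',cv2.resize(c['img'][180:360,130:330],None,fx=3.3,fy=3.3))
"
```

```text
t 24.85 pos [ 596.8 -334.9  132.7] j [-39  40  77   0  62 -41] op 0.372 F [ 0.1 -0.7  0.2]
shift [   1.8 -127.9 -349. ] turn [-12.44   0.11  -0.11]
```

View pics/s3.png

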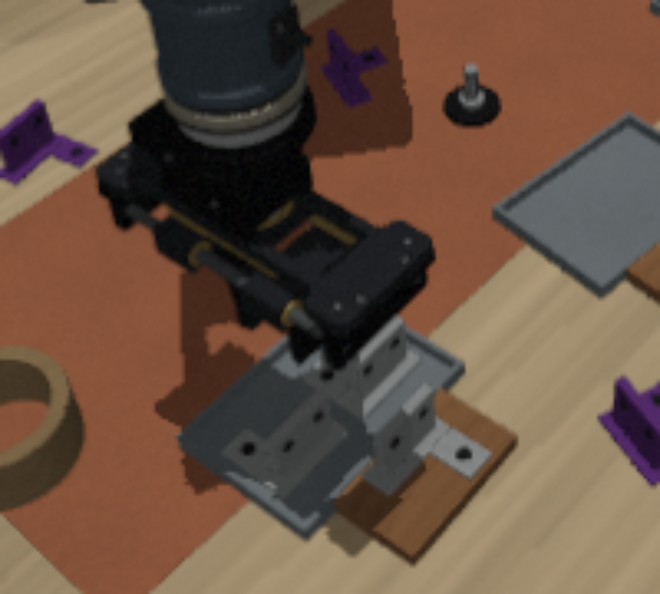

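Emit:
{"op": "play_rows", "data": {"motion": [[[0,-128,-349],[-12.4,0,0],0.4],[[0,-128,-349],[-12.4,0,0],0.4],[[0,-128,-349],[-12.4,0,0],0.4],[[0,-128,-349],[-12.4,0,0],0.4],[[0,-128,-349],[-12.4,0,0],0.4],[[0,-128,-349],[-12.4,0,0],0.4],[[0,-128,-349],[-12.4,0,0],0.4],[[0,-128,-349],[-12.4,0,0],0.4]]}}

```text
time_s: 25.7
position: [0.4492, 0.012, 0.1303]
tcp_rot: [[-0.003, 0.965, 0.261], [0.001, 0.261, -0.965], [-1.0, -0.002, -0.002]]
force: [-0.0, -0.7, -0.8]
opening: 0.399
```

Emit:
{"op": "play_rows", "data": {"motion": [[[0,0,0],[0,0,0],0.4],[[0,0,0],[0,0,0],0.4]]}}

```text
time_s: 25.9
position: [0.4536, 0.0084, 0.1305]
tcp_rot: [[0.003, 0.966, 0.26], [-0.001, 0.26, -0.966], [-1.0, 0.002, 0.002]]
force: [0.0, 0.0, -0.2]
opening: 0.402
```

```bash
python3 -c "
from tg import *;from rig import bot
go(bot,453.4,8,70,15)"
```

```text
t 25.9 pos [453.6   8.4 130.5] j [-13  26 111   0  42 -28] op 0.402 F [ 0.   0.  -0.2]
shift [60.5 -0.5  0.3] turn [ 0.04  0.09 -0.13]
```

```bash
python3 -c "
from tg import *;from rig import bot
c=bot.capture('wrist');im=c['img'].copy()
a=np.linspace(0,6.28,60)
q=proj(place((.4534,.008),0,.010,np.c_[np.cos(a),np.sin(a)]*.025),c)
cv2.polylines(im,[np.int32(q*4).reshape(-1,1,2)],True,(0,255,0),1,shift=2)
cv2.imwrite('pics/w4.png',cv2.resize(im[130:270,180:380],None,fx=4,fy=4))
"
```

```text
(no output)
```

View pics/w4.png

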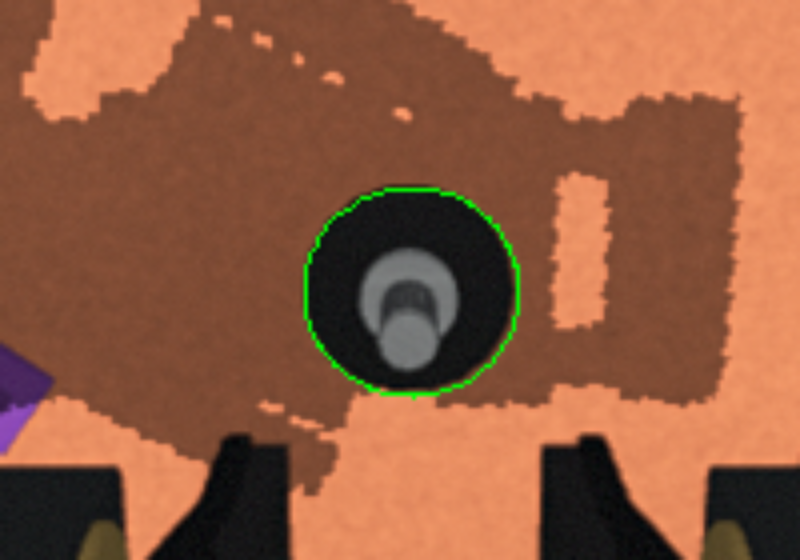

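The fitted circle lies on the foot's disc. Descending to z = 22 mm, which keeps the fingertips above the nut.

Emit:
{"op": "play_rows", "data": {"motion": [[[30,-0.5,0],[0,0,0],0.4],[[70,-0.5,0],[0,0,0],0.4],[[100,-0.5,0],[0,0,0],0.4],[[108,-0.5,0],[0,0,0],0.4],[[108,-0.5,0],[0,0,0],0.4],[[108,-0.5,0],[0,0,0],0],[[108,-0.5,0],[0,0,0],0],[[108,-0.5,0],[0,0,0],0]]}}

```text
time_s: 26.75
position: [0.4531, 0.0081, 0.0231]
tcp_rot: [[0.003, 0.966, 0.258], [-0.001, 0.258, -0.966], [-1.0, 0.003, 0.001]]
force: [0.0, -0.4, -0.2]
opening: 0.208
```

Emit:
{"op": "play_rows", "data": {"motion": [[[0,0,0],[0,0,0],0],[[0,0,0],[0,0,0],0],[[0,0,0],[0,0,0],0],[[0,0,0],[0,0,0],0]]}}

```text
time_s: 27.15
position: [0.4528, 0.0083, 0.0228]
tcp_rot: [[0.002, 0.966, 0.258], [-0.001, 0.258, -0.966], [-1.0, 0.002, 0.001]]
force: [-0.3, 0.7, 7.0]
opening: 0.128
```

Emit:
{"op": "play_rows", "data": {"motion": [[[-20,0,0],[0,0,0],0],[[-50,0,0],[0,0,0],0],[[-80,0,0],[0,0,0],0],[[-105,0,0],[0,0,0],0],[[-105,0,0],[0,0,0],0],[[-105,0,0],[0,0,0],0]]}}

```text
time_s: 27.75
position: [0.4521, 0.0085, 0.1272]
tcp_rot: [[0.001, 0.966, 0.258], [-0.0, 0.258, -0.966], [-1.0, 0.001, 0.001]]
force: [-0.8, 0.0, -1.0]
opening: 0.128
```

```bash
python3 -c "
from tg import *;from rig import bot
go(bot,617.8,-9.4,130,15)
c=bot.capture('wrist');cv2.imwrite('pics/w5.png',c['img'])
"
```

```text
t 27.75 pos [452.1   8.5 127.2] j [-13  26 112   0  42 -28] op 0.128 F [-0.8  0.  -1. ]
shift [ -2.6 155.5  60.1] turn [-0.03  0.03 -0.05]
```

View pics/w5.png

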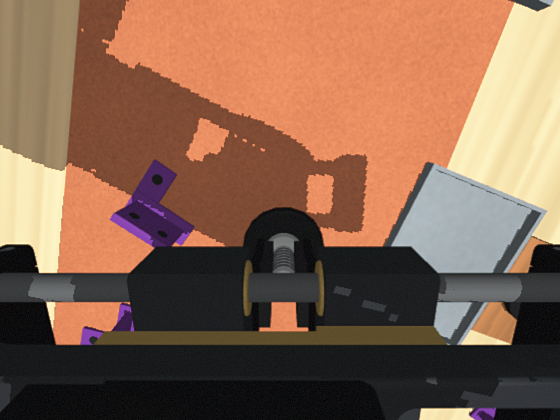

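The wrist view shows the foot held upright at about (284,235). Carrying it to the middle tray.

Emit:
{"op": "play_rows", "data": {"motion": [[[-3,40,15],[0,0,0],0],[[-3,80,30],[0,0,0],0],[[-3,120,45],[0,0,0],0],[[-3,155,60],[0,0,0],0],[[-3,155,60],[0,0,0],0],[[-3,155,60],[0,0,0],0],[[-3,155,60],[0,0,0],0]]}}

```text
time_s: 28.5
position: [0.6147, -0.009, 0.128]
tcp_rot: [[-0.005, 0.966, 0.258], [0.001, 0.258, -0.966], [-1.0, -0.005, -0.002]]
force: [0.0, 0.1, -0.7]
opening: 0.129
```

Emit:
{"op": "play_rows", "data": {"motion": [[[30,0,0],[0,0,0],0],[[60,0,0],[0,0,0],0],[[85,0,0],[0,0,0],0],[[98,0,0],[0,0,0],0],[[98,0,0],[0,0,0],0],[[98,0,0],[0,0,0],0]]}}

```text
time_s: 29.1
position: [0.6173, -0.0095, 0.0324]
tcp_rot: [[0.0, 0.966, 0.258], [-0.0, 0.258, -0.966], [-1.0, 0.0, 0.0]]
force: [0.2, 0.3, -0.6]
opening: 0.127
```

Emit:
{"op": "play_rows", "data": {"motion": [[[3,0,0],[0,0,0],0],[[6,0,0],[0,0,0],0],[[6,0,0],[0,0,0],0],[[6,0,0],[0,0,0],0]]}}

```text
time_s: 29.5
position: [0.6176, -0.0096, 0.0263]
tcp_rot: [[0.001, 0.966, 0.258], [-0.0, 0.258, -0.966], [-1.0, 0.001, 0.0]]
force: [-0.4, -0.8, -0.5]
opening: 0.127
```

Emit:
{"op": "play_rows", "data": {"motion": [[[0.5,0,0],[0,0,0],0.3],[[0.5,0,0],[0,0,0],0.35],[[0.5,0,0],[0,0,0],0.35],[[0.5,0,0],[0,0,0],0.35],[[-10,0,0],[0,0,0],0.35],[[-40,0,0],[0,0,0],0.4],[[-80,0,0],[0,0,0],0.4],[[-120,0,0],[0,0,0],0.4]]}}

```text
time_s: 30.3
position: [0.617, -0.0095, 0.1474]
tcp_rot: [[-0.001, 0.966, 0.258], [0.0, 0.258, -0.966], [-1.0, -0.001, -0.0]]
force: [0.6, -0.3, -0.2]
opening: 0.397
```

```bash
python3 -c "
from tg import *;from rig import bot
go(bot,400,100,250,15)"
```

```text
t 30.3 pos [617.   -9.5 147.4] j [-11  35  87   0  58 -26] op 0.397 F [ 0.6 -0.3 -0.2]
shift [-102.4 -181.4 -161.8] turn [-0.04 -0.02  0.04]
```

Backing off so the top camera can see everything.

Emit:
{"op": "play_rows", "data": {"motion": [[[-60,-40,-30],[0,0,0],0.4],[[-100,-80,-70],[0,0,0],0.4],[[-100,-130,-120],[0,0,0],0.4],[[-100,-180,-160],[0,0,0],0.4],[[-100,-180,-160],[0,0,0],0.4],[[-100,-180,-160],[0,0,0],0.4],[[-100,-180,-160],[0,0,0],0.4]]}}

```text
time_s: 31.0
position: [0.3983, 0.0999, 0.2468]
tcp_rot: [[-0.001, 0.965, 0.261], [0.0, 0.261, -0.965], [-1.0, -0.001, -0.001]]
force: [0.4, -0.7, -0.9]
opening: 0.396
```

```bash
python3 -c "
from tg import *;from rig import bot
c=bot.capture('top');im=c['img']
cv2.imwrite('pics/t5.png',cv2.resize(im[90:310,70:490],None,fx=1.9,fy=1.9,interpolation=cv2.INTER_CUBIC))
c=bot.capture('scene');cv2.imwrite('pics/s5.png',cv2.resize(c['img'][130:360,150:430],None,fx=2.6,fy=2.6,interpolation=cv2.INTER_CUBIC))"
```

```text
(no output)
```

View pics/t5.png

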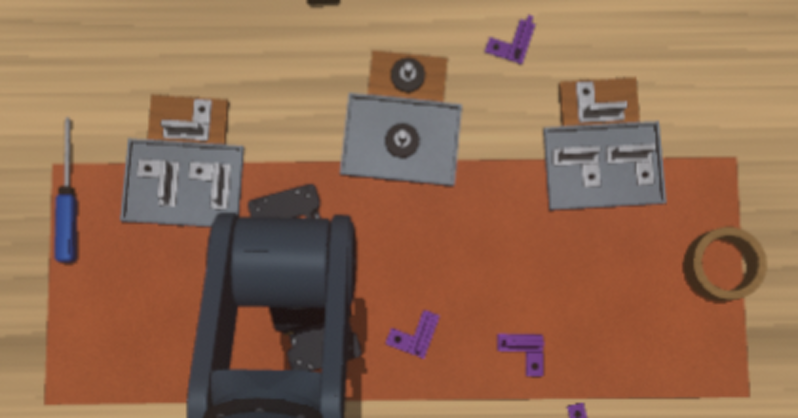

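View pics/s5.png

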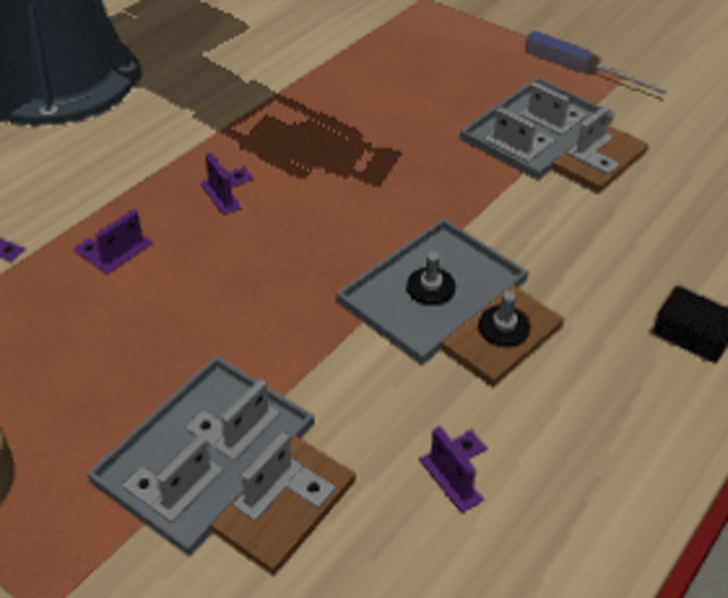

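All five parts stand flat in their trays: left brackets near (155,185) and (208,185), foot at (402,140), right brackets near (580,165) and (632,165). The screwdriver and tape look unmoved.

```bash
python3 -c "
from rig import bot
print(bot.hand_in())"
```

```text
the job is handed in; nothing more can be done
None
```

The job is done and handed in at about 31 s on the robot's clock. Both left-hand brackets are in the left tray, both right-hand brackets in the right tray, and the levelling foot is in the middle tray.

- **Placement:** the last top and scene pictures show all five parts upright, flat on the tray floors and clear of the lips and of each other.
- **Other things on the bench:** by eye, the screwdriver, the tape roll and the purple look-alikes are where they were; I didn't measure this.
- **Robot:** the gripper is open and clear of everything, and the largest wrist force I read was about 7 N.
- **Disagreement:** gripping the foot's stem, the fingers read about 11 mm apart against the 13 mm given for the stem. The hold was steady and the foot came down upright.

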